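# Feel out the stepped core and set it in the mould the right way round

### The arm

A 6-joint arm with a two-finger parallel gripper is mounted at the origin on a cart in front of the work surface, level with it; the furniture and walls round the work are solid. World frame = base frame: x ahead of the robot, y to its left, z up, the work surface at z = 0. Lengths are in mm, angles in rad, forces in N, time in s.
With the tool pointing down it reaches from about 350 to 775 mm from the base axis. Payload 7.3 kg.
Tool frame: the origin (TCP) lies midway between the tips of the shut fingers; the grasp point (between the pads) lies 19 mm behind it; z points along the fingers, y is the line along which they close (so a half turn about z gives the same grasp; the last joint's range is limited). The gripper opens to 92 mm and grips with 3 to 60 N. Pads are 19 mm wide; open, the fingers measure 130 mm over their backs; the gripper's body (75 mm by 190 mm) begins 47 mm behind the grasp point.
Start: joints at [-1.307, 0.342, 1.524, -0, 1.275, -0.146], TCP at [209.197, -481.541, 226.741] pointing down, gripper open.
Joint ranges: [-2.53, 2.53], [-0.77, 2.02], [0.04, 2.7], [-1, 4.14], [0.28, 2.66], [-3.11, 3.11]. Speed limits (rad/s): [2.57, 2.57, 3.14, 3.14, 3.14, 3.14].

### API

Orientations are given as a unit quaternion [x, y, z, w].
In Python, from station import manip, eoat, monitor, camera, calibration, workorder gives the robot as it stands. The module is installed in compiled form; this text tells all that it offers. Calls block until the motion is done:
- manip.movep(position, orientation): joint-space move of the TCP to a pose.
- manip.line_to(position, speed=150, orientation=None, contact_N=None): straight line of the TCP; orientation=None keeps the orientation; speed is the mean speed in mm/s. With contact_N (N) it stops when the force on the tool has changed by that much, and returns True; else False.
- manip.set_joints(angles): joint-space move.
- eoat.let_go() and eoat.clamp(): open the fingers fully, or close them until they stop; the grip force is fixed at half the most.
- manip.hold(seconds).
- manip.solve_ik(position, orientation): joint angles nearest the present ones, or None.
- monitor.observe(): the state.
- camera(name): name is "scene" or "top"; returns the picture (384x512x3 uint8, red, green, blue); there is no depth.
- calibration(name): a dict with "fovy" (degrees; the focal length in pixels is half the picture's height over the tangent of half this angle, whatever the lens; pixels are square), "cx", "cy" (the principal point, pixels), "R" (3x3) and "t" (3): a world point X has camera coordinates R X + t. Camera axes: x right, y down, z forward; pixel columns grow to the right and rows downward; lengths in mm; the calibration is good to about 2 mm. A picture is of the moment at which its call begins. calibration takes no time and is no camera call.
A pose or a line that the arm cannot do raises manip.MotionError and nothing moves.
- workorder.sign_off(): hands the job in; it is judged then, once.
The state is a dict: "time_s": time; "qpos": joint angles; "qd": joint speeds; "joint_efforts": joint torques, N m; "position": TCP position; "tcp_rot": TCP orientation; "ft_force": force on the tool from outside, world axes, zero at the start; "ft_torque": the same for the moment, N m; "finger_gap": finger opening in mm; "gripper_force": force on a finger pad.
Only numpy, scipy, OpenCV 4.12 (cv2) and the standard library are available. Lean on these libraries where they do the work, as an engineer would, in place of code of your own. Each camera call takes 0.05 s, during which the arm holds its last target. There are 200 camera calls.

### The job

Before the next pressing, one of the two aluminium cores must go into the plywood mould: the one that steps down to a narrow end. While it still stands on the bench, pinch its narrow end between the fingers for a moment to feel the step, then set the core down into the mould's cavity, turned so that its narrow end sits in the narrow part, resting flat on the mould floor, and let go. Leave the plain core where it stands.

Things in the scene. Friction and masses are not known exactly. Their poses are not given: they have to be found in the camera images.
- core: Stepped core: bare aluminium block, 95 mm long (x), 60 mm high. From x = -47.5 to +2.5 mm it is 56 mm wide (y); from there to +47.5 mm it steps down to a narrow end 32 mm wide, over the full height. Two flat round marks on top. Loose, 0.2 to 0.35 kg, upright on the bench, heading varies. Origin: centre of the underside, mid-length; x points to the narrow end, z up.
- core_tongue (a point): Point in the middle of the stepped core's narrow end, 25 mm along +x from the core's origin and 48 mm above its underside (12 mm below its top): where to pinch, across the 32 mm width. Axes as the core's.
- mould: Plywood mould fixed to the bench, 143 x 104 mm, 28 mm high, open top. Floor 8 mm above the bench, walls 20 mm above that. Cavity x = -55.5 to +55.5 mm: 72 mm wide up to x = +10.5 mm, 46 mm wide beyond, so the core has 7 to 8 mm of play all round and cannot go down reversed. Origin: on the bench under the cavity's middle; x to the narrow part. Core centred: same heading, origin 8 mm above this one.
- plain_core: The plain core, not wanted: a like aluminium block with no step, 95 x 56 x 60 mm, loose on the bench. Origin: centre of its underside; x along its length.
Mind the look-alikes: they are no part of the job. Leave any red look-alike of the mould alone. Leave any red look-alike of the core alone.

How it is judged:
By the outcome, as a careful person would: the job done as asked, in the order asked, and still so for the second after the job is handed in, with the robot touching nothing.
It also fails if it takes over 38 s, if anything falls off the work surface, if the arm or the gripper's body presses on something with over 40 N, if the wrist force passes 120 N, or if a joint passes its speed limit or range.

## Working session

There is one attempt and no reset: what is moved stays moved. The work goes in short steps, each a Python script; the robot and the scene stay as the last script left them, time stands still between calls to the robot, and variables do not carry over. Pictures are saved under pics/ and viewed, at most 10 in all, crops included, and the job is handed in when it is done.

```bash
mkdir -p pics; python3 - <<'E'
from station import *
import cv2
for n in("scene","top"):
    cv2.imwrite(f"pics/{n}0.png",cv2.resize(camera(n)[:,:,::-1],None,fx=1.5,fy=1.5,interpolation=cv2.INTER_CUBIC)); c=calibration(n); print(n,c)
print(monitor.observe())
E
```

```text
scene {'fovy': 52.26845672528475, 'cx': 257.4096232016485, 'cy': 189.58927941360452, 'R': array([[-0.45661576, -0.8894505 , -0.01949009],
       [-0.58571864,  0.31703479, -0.74593741],
       [ 0.66965343, -0.32919107, -0.66573082]]), 't': array([ 230.08020646,  286.41899415, 1109.56199509])}
top {'fovy': 57.64862145949236, 'cx': 256.01099215909045, 'cy': 192.4079884687728, 'R': array([[ 0.00696733, -0.99989889, -0.01239642],
       [-0.99039385, -0.00518801, -0.13817781],
       [ 0.13809953,  0.01324007, -0.99032985]]), 't': array([  25.09243281,  451.55003732, 1390.25946746])}
{'time_s': 0.1, 'qpos': array([-1.30699348e+00,  3.42689983e-01,  1.52491302e+00, -4.91911559e-05,
        1.27540246e+00, -1.46004847e-01]), 'qd': array([ 0.00099044, -0.00147944, -0.00378139,  0.00037141, -0.00124999,
        0.00027492]), 'joint_efforts': array([ 1.60114399e-03, -4.32004416e+01, -2.44696176e+01,  7.19165476e-02,
        5.25683386e-02, -5.29648389e-05]), 'position': array([ 209.08601208, -481.17329628,  226.09824825]), 'tcp_rot': array([ 9.79078849e-01,  2.03479994e-01, -6.50668775e-05, -7.03794512e-04]), 'ft_force': array([ 0.53216347, -0.35375009,  0.03139644]), 'ft_torque': array([0.03571582, 0.00145695, 0.01053436]), 'gripper_force': 0.0, 'finger_gap': 91.70678412007703}
```

View pics/top0.png

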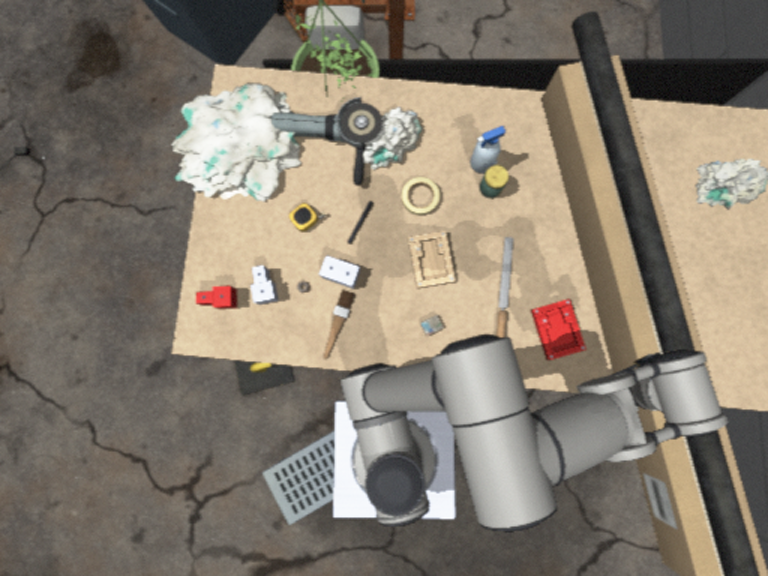

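View pics/scene0.png

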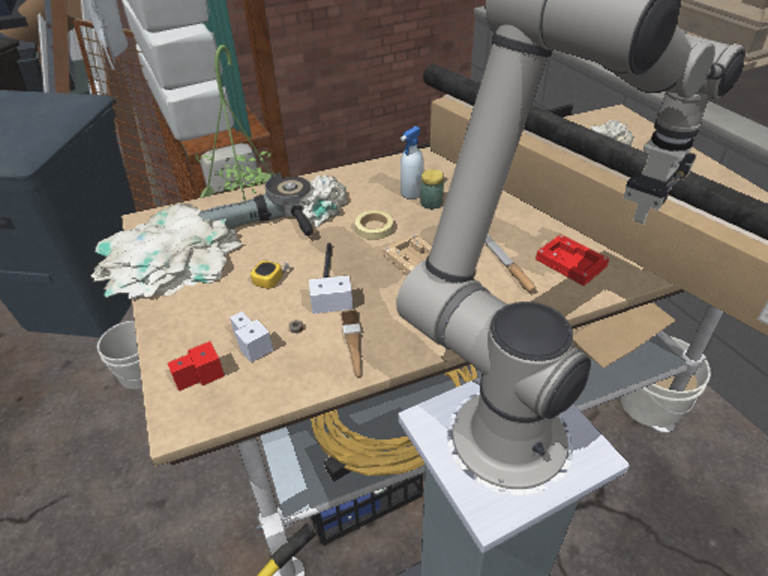

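The top view (1.5x) shows the stepped core at (262,284) with its narrow end up, the plain core at (340,271), the mould at (433,259), and the red look-alikes at (216,297) and (558,329). In the scene view the gripper is near the beam on the right. I'll crop in closer to measure.

```bash
cat > h.py <<'E'
from station import *
import cv2, numpy as np
def K(n):
    c=calibration(n); f=192/np.tan(np.radians(c["fovy"]/2)); return f,c["cx"],c["cy"],np.array(c["R"]),np.array(c["t"])
def proj(n,X):
    f,cx,cy,R,t=K(n); p=np.atleast_2d(X)@R.T+t; return np.c_[f*p[:,0]/p[:,2]+cx,f*p[:,1]/p[:,2]+cy]
def ray(n,uv,z):
    f,cx,cy,R,t=K(n); uv=np.atleast_2d(uv); d=np.c_[(uv[:,0]-cx)/f,(uv[:,1]-cy)/f,np.ones(len(uv))]@R; o=-R.T@t
    return o+d*((z-o[2])/d[:,2])[:,None]
E
python3 - <<'E'
from h import *
a=camera("top");s=camera("scene");np.save("top.npy",a);np.save("scene.npy",s)
up=lambda i,k:cv2.resize(i[:,:,::-1],None,fx=k,fy=k,interpolation=cv2.INTER_CUBIC)
cv2.imwrite("pics/c1.png",np.vstack([up(a[165:220,150:250],8)[:, :800]]))
cv2.imwrite("pics/c2.png",up(a[145:205,260:320],8))
print("tcp",proj("top",[209,-481,226])*1.5,proj("scene",[209,-481,226])*1.5)
for n,uv in(("core",(262,284)),("plain",(340,271)),("mould",(433,259)),("redm",(558,329))): print(n,ray("top",np.array(uv)/1.5,30))
print(ray("top",np.array([(215,65),(173,353),(610,390),(548,95)])/1.5,0))
# beam: base edge / far points from scene
print(-K("top")[3].T@K("top")[4],-K("scene")[3].T@K("scene")[4])
E
```

```text
tcp [[606.17320207 383.61321205]] [[646.63698054 211.05824974]]
core [[462.56928906 361.1976749   30.        ]]
plain [[499.60738409 148.61564725  30.        ]]
mould [[ 534.16196877 -105.68551664   30.        ]]
redm [[ 344.77141158 -439.12656699   30.        ]]
[[1122.86729861  534.32548762    0.        ]
 [ 274.3457753   606.1412259     0.        ]
 [ 183.57495185 -581.63266836    0.        ]
 [1028.43008732 -446.0598112     0.        ]]
[ 255.043374      9.02540605 1439.52070936] [-470.20280803  479.09806689  956.80453812]
```

View pics/c1.png

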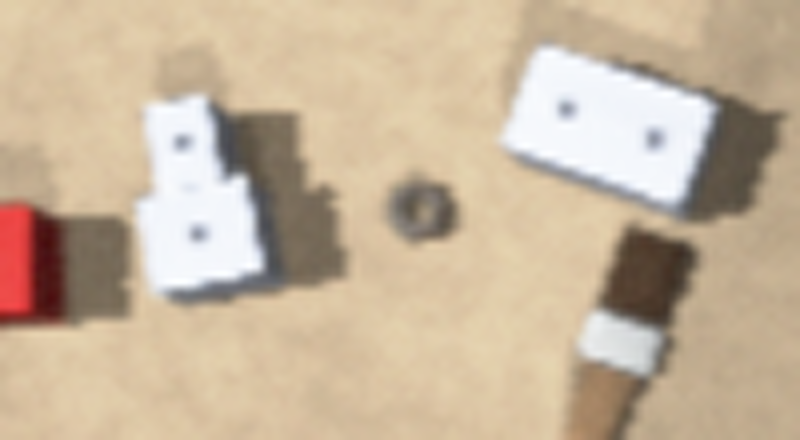

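View pics/c2.png

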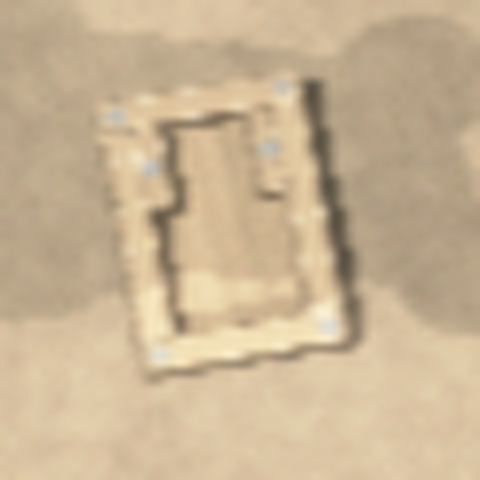

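c1 (8x, offset 150,165) has the stepped core's marks at (182,142) and (198,234), with the narrow end up. The red core's edge is at x≈32 to 60. c2 (offset 260,145) has the mould screws at (115,116), (283,87), (328,324) and (160,354), and the narrow part is up. Next I'll measure with masks and cross-check in the scene view.

```bash
python3 - <<'E'
from h import *
a=np.load("top.npy");s=np.load("scene.npy")
k=8
def topface(x0,y0,x1,y1):
    c=cv2.resize(a[y0:y1,x0:x1],None,fx=k,fy=k,interpolation=cv2.INTER_CUBIC)
    m=(c.min(2)>195).astype(np.uint8); m=cv2.morphologyEx(m,cv2.MORPH_CLOSE,np.ones((25,25)))
    C=max(cv2.findContours(m,0,2)[0],key=cv2.contourArea)[:,0].astype(float)
    P=ray("top",(C+.5)/k-.5+[x0,y0],60)
    return P
P=topface(163,170,190,207)
b=cv2.minAreaRect(P[:,:2].astype(np.float32)); print("core",b)
np.save("core.npy",b[0])
P2=topface(205,165,245,195); print("plain",cv2.minAreaRect(P2[:,:2].astype(np.float32)))
mk=ray("top",(np.array([(182,142),(198,234)])+.5)/8-.5+[150,165],60); d=mk[0]-mk[1]; print("marks",mk,np.linalg.norm(d),np.degrees(np.arctan2(d[1],d[0])))
sc=ray("top",(np.array([(115,116),(283,87),(328,324),(160,354)])+.5)/8-.5+[260,145],28); print("screws",sc,sc.mean(0))
for i,j in((0,3),(1,2)):
    d=sc[i]-sc[j];print(np.degrees(np.arctan2(d[1],d[0])),np.linalg.norm(d))
cv=ray("top",(np.array([(207,119),(240,319)])+.5)/8-.5+[260,145],28);print("cav",cv.mean(0))
# red core
hsv=cv2.cvtColor(a,cv2.COLOR_RGB2HSV);m=((hsv[...,1]>180)&(hsv[...,2]>190)&((hsv[...,0]<8)|(hsv[...,0]>172))).astype(np.uint8)
for C in cv2.findContours(m,0,2)[0]:
    if cv2.contourArea(C)>60: q=cv2.boxPoints(cv2.minAreaRect(C)); print("red",ray("top",q,60).round())
big=cv2.resize(s,None,fx=5,fy=5,interpolation=cv2.INTER_CUBIC)
for X in np.r_[mk,sc]:
    u=(proj("scene",X)[0]+.5)*5; cv2.circle(big,tuple(int(v) for v in u),3,(255,0,255),-1)
cv2.imwrite("pics/ov.png",cv2.resize(big[140*5:245*5,145*5:305*5,::-1],(800,525)))
E
```

```text
core ((462.047119140625, 360.1298828125), (97.69560241699219, 58.23627471923828), 12.498982429504395)
plain ((497.23785400390625, 151.25857543945312), (97.33147430419922, 57.54335403442383), 70.87784576416016)
marks [[486.63670374 364.3173429   60.        ]
 [440.02671091 354.41186689  60.        ]] 47.65091696051128 11.997902004208555
screws [[ 591.57243905  -45.31204853   28.        ]
 [ 607.28131172 -132.21671262   28.        ]
 [ 483.17008801 -154.1489341    28.        ]
 [ 467.2204026   -68.27557519   28.        ]] [537.31106034 -99.98831761  28.        ]
10.462683898629288 126.45454727207884
10.021518246434688 126.03419452707108
cav [ 537.85686888 -101.03002635   28.        ]
red [[ 391. -365.   60.]
 [ 423. -458.   60.]
 [ 336. -483.   60.]
 [ 305. -390.   60.]]
```

View pics/ov.png

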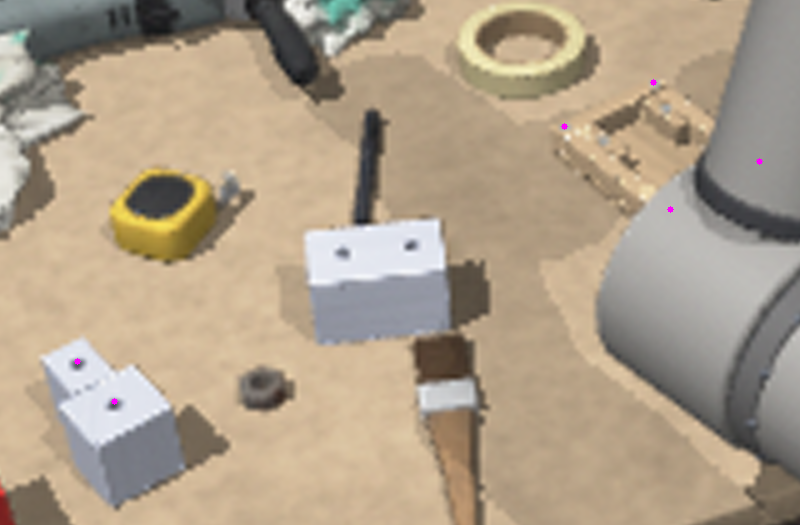

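The projected core marks land on the real ones in the scene view, at (78,362) and (114,402), and the visible mould screws match too. Now the approach and pinch.

```bash
cat >> h.py <<'E'
def Q(deg): p=np.radians(deg)/2; return [np.cos(p),np.sin(p),0,0]
def at(o,deg,dx,dy,z): p=np.radians(deg); return [o[0]+dx*np.cos(p)-dy*np.sin(p),o[1]+dx*np.sin(p)+dy*np.cos(p),z]
def st(tag):
    o=monitor.observe(); print(tag,round(o["time_s"],2),o["position"].round(1),o["qpos"].round(2),o["ft_force"].round(1),round(o["finger_gap"],1),round(o["gripper_force"],1))
core,hc=(462.0,360.2),12.2
mould,hm=(537.6,-100.5),10.2
E
python3 - <<'E'
from h import *
for n,p,h in(("c",at(core,hc,26,0,29),hc),("m",at(mould,hm,-8,0,35),hm)):
    for f in(0,180): print(n,f,manip.solve_ik(p,Q(h+f)))
o=monitor.observe()["position"]
manip.line_to([o[0],o[1],330],200); st("up")
manip.movep(at(core,hc,26,0,180),Q(hc)); st("above")
manip.line_to(at(core,hc,26,0,29),120,contact_N=8); st("down")
cv2.imwrite("pics/g1.png",cv2.resize(camera("scene")[150:270,60:220,::-1],None,fx=5,fy=5))
E
```

```text
c 0 [ 5.17967150e-01  7.01105028e-01  1.50474708e+00 -4.44089210e-16
  9.35740547e-01  1.87583331e+00]
c 180 [ 5.17967150e-01  7.01105028e-01  1.50474708e+00 -4.44089210e-16
  9.35740547e-01 -1.26575935e+00]
m 0 [-3.32178176e-01  5.94775048e-01  1.71118730e+00 -4.44089210e-16
  8.35630304e-01  1.06059457e+00]
m 180 [-3.32178176e-01  5.94775048e-01  1.71118730e+00 -4.44089210e-16
  8.35630304e-01 -2.08099809e+00]
up 0.87 [ 209.  -480.8  328.8] [-1.31  0.28  1.33 -0.    1.53 -0.15] [-0.6 -0.2 -0.3] 91.3 0.0
above 4.03 [488.  365.  180.2] [ 0.52  0.53  1.35 -0.    1.26  1.88] [-0.1 -0.1 -0.1] 91.8 0.0
down 5.44 [487.9 366.   29.8] [ 0.52  0.7   1.5  -0.    0.94  1.88] [ 0.1 -0.4 -0.7] 91.9 0.0
```

View pics/g1.png

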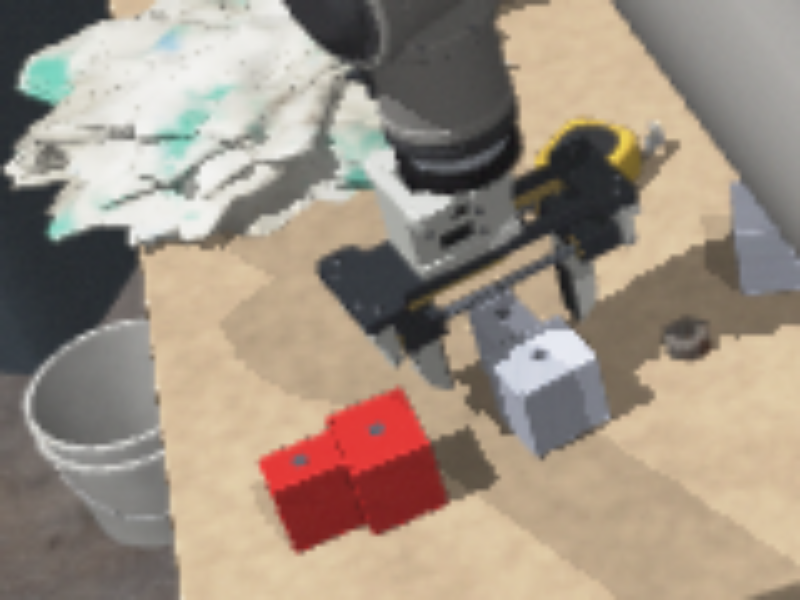

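The fingers straddle the narrow end cleanly, at about (430,365) and (575,285). The red core is near but clear. I'll pinch, release, and check the red clearance for the second grasp.

```bash
python3 - <<'E'
from h import *
eoat.clamp(); manip.hold(0.6); st("pinch")
eoat.let_go(); st("open")
manip.line_to(at(core,hc,26,0,110),200); st("up")
a=np.load("top.npy")[165:225,125:165].astype(int)
m=(a[...,0]-a[...,1]>80)&(a[...,0]>200)   # lit red top
y,x=np.nonzero(m); P=ray("top",np.c_[x+125,y+165],60)[:,:2]-core
c,s=np.cos(np.radians(hc)),np.sin(np.radians(hc)); L=P@np.array([[c,-s],[s,c]])
for lo in range(-60,50,10):
    q=L[(L[:,0]>=lo)&(L[:,0]<lo+10)]
    if len(q): print(lo,q[:,1].min().round(1))
E
```

```text
pinch 7.05 [487.4 365.7  29. ] [ 0.52  0.7   1.5  -0.    0.94  1.88] [ 0.1  0.1 -1. ] 32.0 30.0
open 8.12 [487.4 365.7  29. ] [0.52 0.7  1.5  0.   0.94 1.88] [ 0.4 -0.2 -0.6] 91.7 0.0
up 8.68 [487.  365.4 109.4] [ 0.52  0.6   1.44 -0.    1.1   1.88] [-0.4 -0.3 -0.5] 91.7 0.0
-50 92.8
-40 91.4
-30 89.5
-20 88.1
-10 86.2
0 81.6
10 100.6
```

The pinch held: 32.0 mm gap at 30 N. The red core clears the fingers by 14 mm. Now grasp the wide part, lift, and carry to above the mould.

```bash
python3 - <<'E'
from h import *
manip.line_to(at(core,hc,-8,0,110),150)
if manip.line_to(at(core,hc,-8,0,27),120,contact_N=8): print("CONTACT")
st("down"); eoat.clamp(); st("grip")
manip.line_to(at(core,hc,-8,0,150),150); st("lift")
manip.movep(at(mould,hm,-8,0,150),Q(hm)); st("over")
manip.line_to(at(mould,hm,-8,0,78),120); st("low")
up=lambda i:cv2.resize(i[:,:,::-1],None,fx=6,fy=6,interpolation=cv2.INTER_CUBIC)
cv2.imwrite("pics/o1.png",np.hstack([up(camera("top")[135:215,255:320]),up(camera("scene")[120:200,235:300])]))
E
```

```text
down 9.89 [454.8 358.8  27.5] [0.54 0.66 1.6  0.   0.88 1.89] [-0.7 -1.  -0.3] 91.7 0.0
grip 10.55 [454.2 358.6  27.2] [0.54 0.66 1.6  0.   0.88 1.89] [-0.4 -0.   1.6] 55.7 30.0
lift 11.52 [453.5 358.1 148.9] [ 0.54  0.51  1.49 -0.    1.15  1.89] [-0.6 -0.3 -3.6] 55.6 30.0
over 13.22 [ 529.9 -100.9  149.9] [-0.33  0.44  1.6   0.    1.1   1.06] [ 0.8  0.9 -3.2] 55.9 30.0
low 13.97 [ 530.3 -101.8   78.5] [-0.33  0.53  1.68  0.    0.93  1.06] [-0.   0.5 -3.2] 55.8 30.0
```

View pics/o1.png

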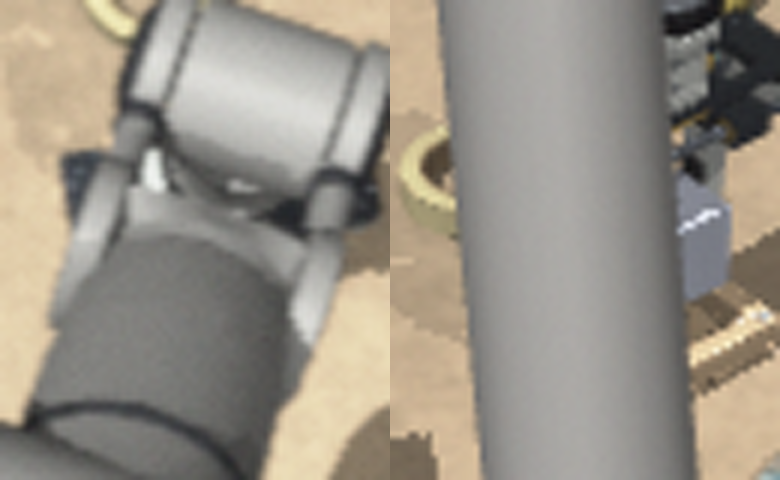

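The arm hides the mould in both views, though the core looks upright over it. I'll lower guarded and judge seating from the contact height, expecting TCP z≈35.

```bash
python3 - <<'E'
from h import *
manip.line_to(at(mould,hm,-8,0,60),80,contact_N=6)
print(manip.line_to(at(mould,hm,-8,0,33),40,contact_N=6)); st("touch")
z=monitor.observe()["position"][2]
if z<38:
    eoat.let_go(); st("open")
    p=monitor.observe()["position"]
    manip.line_to([p[0],p[1],150],150); st("up")
    manip.movep([400,-330,300],Q(hm)) ; st("away")
    np.save("f.npy",camera("top"))
    up=lambda i:cv2.resize(i[:,:,::-1],None,fx=6,fy=6,interpolation=cv2.INTER_CUBIC)
    cv2.imwrite("pics/f1.png",np.hstack([up(np.load("f.npy")[135:215,255:320]),up(camera("scene")[120:200,235:300])]))
E
```

```text
True
touch 15.05 [ 529.3 -101.8   35. ] [-0.33  0.59  1.71 -0.    0.84  1.06] [-0.5  0.8  2.6] 55.7 30.0
open 15.82 [ 528.5 -101.5   34.4] [-0.33  0.6   1.71  0.    0.84  1.06] [-0.6 -1.3  0.2] 91.7 0.0
up 16.73 [ 527.9 -101.3  149.2] [-0.33  0.44  1.6  -0.    1.11  1.06] [-0.8  0.3  0. ] 91.8 0.0
away 17.89 [ 400.3 -329.1  299. ] [-0.84  0.28  1.41  0.    1.45  0.56] [-0.8  0.9  0.5] 92.1 0.0
```

```bash
ls pics
```

```text
c1.png
c2.png
f1.png
g1.png
o1.png
ov.png
scene0.png
top0.png
```

View pics/f1.png

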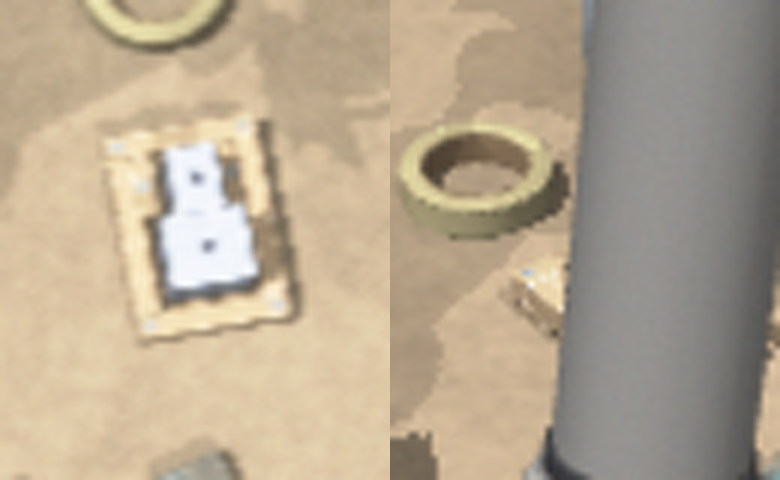

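The top view shows the core inside the cavity with its narrow end in the narrow part (marks at (197,178) and (209,245)). It touched down at floor height, TCP z 35.0. Handing in.

```bash
python3 -c "
from station import *
print(workorder.sign_off())"
```

```text
the job is handed in; nothing more can be done
None
```

I pinched the stepped core's narrow end, then set the core down on the mould floor with its narrow end in the narrow part and released it; the plain core was not touched, and I handed the job in at about 18 s.

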